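# Set the desk for dotting a sun medallion

### The job

Set the desk for painting the clay sun: lay it face up on the middle of the wooden turntable, stand the red devil straight behind the turntable and facing it, as the pattern to copy, stand the jar of yellow paint straight to the left of the turntable, and lay the dotting tool in the notches of its rest, its middle over the middle of the rest and its white tip pointing away from you. Left and behind are as you see them from your own place at the desk (the robot's); leave two fingers, about 30 mm, clear between the turntable's rim and the foot of the devil, and the same for the jar, so that the disc can turn freely. Set things down gently and leave the blue jar, the palette and the brush pot where they stand.

Things in the scene. Friction and masses are not known exactly. Their poses are not given: they have to be found in the camera images.
- turntable: Painter's turntable, fixed to the desk: wooden disc 160 mm across, 18 mm thick, turning freely on a dark metal foot; disc's top 45 mm above the desk. Origin: on its axis at desk height. Its x always points away from the robot (world x), its y to the robot's left (world y), however the disc is turned.
- sun: Terracotta sun-face medallion, loose, 65 g: round plate 60 mm across with a 12 mm thick rim, relief face on top (18.5 mm high in all). Origin: centre of its flat underside; z points up out of the face. Lies face up at the start; grip it across the rim. Which way round the face lies does not matter.
- devil: Red clay devil figurine, white horns, loose, 220 g, 131 mm tall: round foot 60 mm across, 8 mm high; chest an upright cylinder 45 mm across from height 45 to 78 mm; head 39 mm across, centred at 99 mm; arms reach 36 mm to each side, so grip the chest front to back. Origin: centre of the foot's underside, z up. It faces along its own -x (at yaw 0 towards the robot's side).
- yellow_jar: Shut glass jar of yellow paint with a tin lid and a yellow dab on the lid, loose, 240 g: upright cylinder 60 mm across, lid included, 72 mm tall. Origin: centre of the underside, z up.
- blue_jar: The same jar with blue paint and a blue dab on its lid: 60 mm across, 72 mm tall, loose; to be left alone. Origin: centre of the underside.
- dotting_tool: Dotting tool, loose, 16 g, 165 mm long: turquoise octagonal wooden handle 10 mm thick from x = -80 to +55 mm, then brass ferrule and thin stem with a white porcelain ball, its end at x = +85 mm. Origin: on the handle's axis near the balance point, 5 mm above what it lies on; x points along the tool to the white tip.
- rest: Brush rest of dark wood, fixed: base 100 (x) by 56 mm (y), 6 mm thick; two cross-pieces 10 to 12 mm thick at x = -40 and +40 mm, each with a round-shouldered notch at y = 0, 20 mm wide, floor at height 22, shoulders at 30 mm. Origin: centre of the underside; x runs along the lying tool, away from the robot. A tool lying in both notches has its axis at height 27 mm.
- palette: Round white porcelain palette, loose, 100 mm across and 12 mm high; to be left alone. Origin: centre of the underside.
- brush_pot: Blue ceramic pot of paint brushes, loose, 76 mm across and 90 mm high, brushes reaching to 175 mm; to be left alone. Origin: centre of the underside.
There are look-alikes about, which are no part of the job. There is more than one size of the turntable; the job needs the largest. Of the things that look like the sun, take the one that is nearest to the robot's base at the start.

How it is judged:
At the end, for the whole second after the job is handed in: Sun flat, face up, within 12 mm of the turntable's middle; devil and yellow jar upright on the desk, straight behind and left of it within 15 mm, gap to the rim 15 to 45 mm, devil facing it within 20 degrees; tool in both notches, within 15 mm of mid-rest, tip away; all released, at rest (horizontal distance between sun and turntable below 0.012 m and angle between sun's own z axis and vertical below 0.12 rad and z of sun in the frame of turntable between 0.041 and 0.049 m and x of devil in the frame of turntable between 0.125 and 0.155 m and y of devil in the frame of turntable between -0.015 and 0.015 m and x of turntable in the frame of devil below -0.1 m and y of turntable in the frame of devil between -0.05 and 0.05 m and angle between each of devil, yellow_jar's own z axis and vertical below 0.1 rad and height (world z) of each of devil, yellow_jar below 0.006 m and y of yellow_jar in the frame of turntable between 0.125 and 0.155 m and x of yellow_jar in the frame of turntable between -0.015 and 0.015 m and x of dotting_tool in the frame of rest between -0.015 and 0.015 m and y of dotting_tool in the frame of rest between -0.01 and 0.01 m and z of dotting_tool in the frame of rest between 0.022 and 0.032 m and angle between the x axis of dotting_tool and the x axis of rest, either way round below 0.16 rad and x of brush_pot in the frame of dotting_tool above 0 m and linear speed of each of sun, devil, yellow_jar, dotting_tool below 0.02 m/s); the robot touches nothing.
It fails at once if the blue jar, the palette or the brush pot is shifted by more than 12 mm or tipped (distance of any of blue_jar, palette, brush_pot from where it was at the start of the episode above 0.012 m or angle between any of blue_jar, palette, brush_pot's own z axis and vertical above 0.3 rad).
It fails at once if the sun, the devil or the yellow jar is dropped from more than about 25 mm ((linear speed of sun above 0.7 m/s and contact force between the fingers and sun below 0.2 N) or (linear speed of devil above 0.7 m/s and contact force between the fingers and devil below 0.2 N) or (linear speed of yellow_jar above 0.7 m/s and contact force between the fingers and yellow_jar below 0.2 N)).
It fails at once if the devil or the yellow jar is knocked over (angle between any of devil, yellow_jar's own z axis and vertical above 0.7 rad).
It also fails if it takes over 109 s, if anything falls off the work surface, if the arm or the gripper's body presses on something with over 40 N, if the wrist force passes 120 N, or if a joint passes its speed limit or range.

### The arm

A 6-joint arm with a two-finger parallel gripper is mounted at the origin on the work surface. World frame = base frame: x ahead of the robot, y to its left, z up, the work surface at z = 0. Lengths are in m, angles in rad, forces in N, time in s.
With the tool pointing down it reaches from about 0.325 to 0.775 m from the base axis. Payload 5.5 kg.
Tool frame: the origin (TCP) lies between the finger pads; the fingertips stand 8 mm ahead of it and the grasp point (between the pads) lies 11 mm behind it (tcp_to_tips is the distance from the TCP to the fingertips, in m); z points along the fingers, y is the line along which they close (so a half turn about z gives the same grasp; the last joint's range is limited). The gripper opens to 88 mm and grips with 3 to 60 N. Pads are 20 mm wide; open, the fingers measure 115 mm over their backs; the gripper's body (75 mm by 178 mm) begins 61 mm behind the grasp point.
Start: joints at [1.191, 0.091, 1.231, -0, 1.82, -0.057], TCP at [0.19, 0.569, 0.231] pointing down, gripper open.
Joint ranges: [-2.87, 2.87], [-0.86, 2.18], [0.17, 2.46], [-1.51, 4.65], [0.06, 2.69], [-2.65, 2.65]. Speed limits (rad/s): [2.57, 2.57, 3.01, 3.14, 3.14, 3.14].

### API

Orientations are given as a unit quaternion [w, x, y, z].
In Python, from bench import * gives the robot as it stands. Calls block until the motion is done:
- move_to(position, orientation): joint-space move of the TCP to a pose.
- move_l(position, speed=0.15, orientation=None): straight line of the TCP; orientation=None keeps the orientation; speed is the mean speed in m/s.
- movej(angles): joint-space move.
- gripper_open() and close(): open the fingers fully, or close them until they stop; the grip force is fixed at half the most.
- hold(seconds).
- inverse_kinematics(position, orientation): joint angles nearest the present ones, or None.
- state(): the state.
- get_image(name): name is "side" or "top"; returns a dict with "frame" (420x560x3 uint8, blue, green, red), "depth" (420x560 float32, m along the optical axis (not along the pixel's ray), 0 where there is no reading), "camera_matrix" (3x3 intrinsics, pixels), "view" (4x4, takes a point from world to camera coordinates). Camera axes: x right, y up, looking along -z (the intrinsics and any distortion apply to the point x, -y, -z); pixel columns grow to the right and rows downward; lengths in m; the calibration is good to about 2 mm. A picture is of the moment at which its call begins.
A pose or a line that the arm cannot do raises IKError and nothing moves.
- job_done(): hands the job in; it is judged then, once.
The state is a dict: "time": time; "joint_pos": joint angles; "dq": joint speeds; "joint_torque": joint torques, N m; "ee_pos": TCP position; "ee_rot": TCP orientation; "ft_force": force on the tool from outside, world axes, zero at the start; "moment": the same for the moment, N m; "finger_gap": finger opening in m; "finger_force": force on a finger pad.
Only numpy, scipy, OpenCV 4.12 (cv2) and the standard library are available. Lean on these libraries where they do the work, as an engineer would, in place of code of your own. Each camera call takes 0.05 s, during which the arm holds its last target. There are 200 camera calls.

## Working session

There is one attempt and no reset: what is moved stays moved. The work goes in short steps, each a Python script; the robot and the scene stay as the last script left them, time stands still between calls to the robot, and variables do not carry over. Pictures are saved under pics/ and viewed, at most 14 in all, crops included, and the job is handed in when it is done.

```bash
mkdir -p pics; ls
python3 - <<'E'
from bench import *
import cv2,numpy as np
for n in("top","side"):
    d=get_image(n); np.savez(f"{n}0.npz",**d)
    cv2.imwrite(f"pics/{n}0.png",cv2.resize(d["frame"],(800,600),interpolation=cv2.INTER_CUBIC))
    print(n,d["camera_matrix"].tolist(),np.round(d["view"],3).tolist(),[k for k in d])
print(state())
E
```

```text
pics
top [[394.69177690306793, 0.0, 283.13728840140726], [0.0, 394.69177690306793, 207.88560035362758], [0.0, 0.0, 1.0]] [[0.002, -1.0, 0.006, 0.009], [0.984, 0.003, 0.179, -0.555], [-0.179, 0.006, 0.984, -1.006], [0.0, 0.0, 0.0, 1.0]] ['frame', 'depth', 'camera_matrix', 'view']
side [[419.8771181498017, 0.0, 278.301144834658], [0.0, 419.8771181498017, 210.30915664155003], [0.0, 0.0, 1.0]] [[0.98, -0.197, -0.01, -0.545], [0.138, 0.649, 0.748, -0.117], [-0.141, -0.735, 0.663, -0.867], [0.0, 0.0, 0.0, 1.0]] ['frame', 'depth', 'camera_matrix', 'view']
{'time': 0.1, 'joint_pos': array([ 1.19130351e+00,  9.17975499e-02,  1.23174793e+00,  2.89025981e-05,
        1.81976050e+00, -5.67292852e-02]), 'dq': array([-0.00111949, -0.00260691, -0.00376037,  0.00098962,  0.0013557 ,
        0.00080911]), 'joint_torque': array([ 2.04611621e-03, -4.47855556e+01, -4.07569671e+01,  6.99891080e-02,
        2.84170354e-02, -1.17111190e-04]), 'ee_pos': array([0.19023582, 0.56879724, 0.22962145]), 'ee_rot': array([-1.99046775e-04,  1.60678608e-01,  9.87006409e-01, -8.33336341e-04]), 'ft_force': array([ 0.6545867 , -0.74720179, -1.1135741 ]), 'moment': array([-0.05188609, -0.03226338, -0.05307771]), 'finger_force': 0.0, 'finger_gap': 0.08779219354190429}
```

View pics/top0.png

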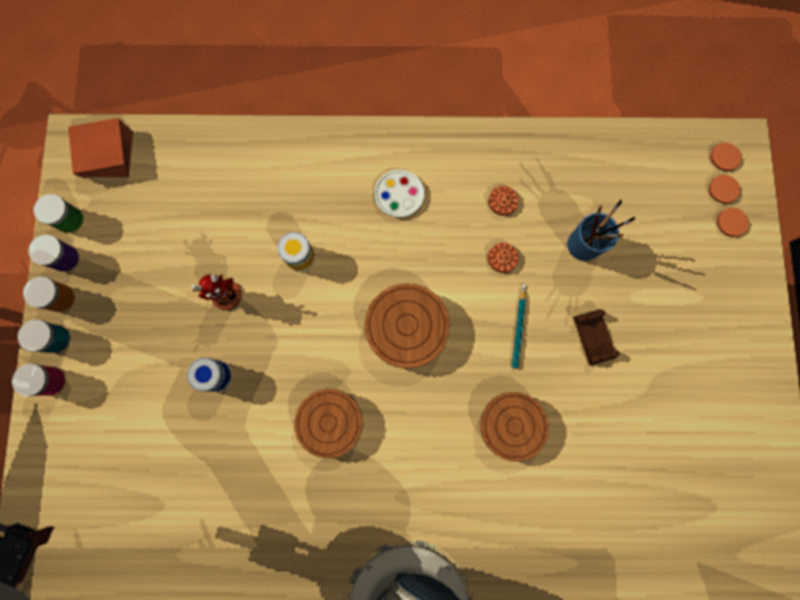

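View pics/side0.png

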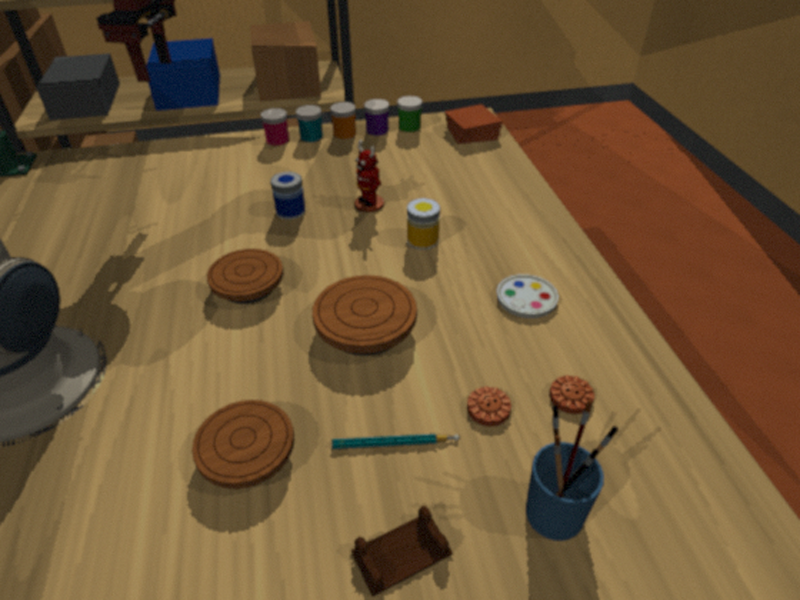

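The view at 800x600 scale shows these candidates in the top picture:
- **Turntables:** (407,325) is the largest. (329,424) and (514,427) are smaller.
- **Suns:** (504,257) is nearer the base, (504,201) is farther. The plain discs around (726,190) aren't suns.
- **Jars:** yellow at (294,248), blue at (204,375).
- **Devil, tool, rest:** devil foot at (226,297), tool at (519,325), rest at (596,337).

Next I'll measure and take close crops.

```bash
cat > h.py <<'E'
import numpy as np,cv2
def ray(d,u,v,z):
    """pixel (560x420) -> world point at height z"""
    K,V=d["camera_matrix"],d["view"]; R,t=V[:3,:3],V[:3,3]
    c=-R.T@t; a=np.linalg.inv(K)@[u,v,1]; w=R.T@[a[0],-a[1],-a[2]]
    return c+w*(z-c[2])/w[2]
def cloud(d):
    K,V=d["camera_matrix"],d["view"]; R,t=V[:3,:3],V[:3,3]
    h,w=d["depth"].shape; u,v=np.meshgrid(np.arange(w),np.arange(h)); D=d["depth"]
    P=np.stack([(u-K[0,2])*D/K[0,0],-(v-K[1,2])*D/K[1,1],-D],-1)
    P=(P-t)@R; P[D==0]=np.nan; return P
E
python3 - <<'E'
from h import *
T=dict(np.load("top0.npz"));S=dict(np.load("side0.npz"))
def g(d,u,v,z): return ray(d,u*.7,v*.7,z).round(4)
pts={'tt':((407,325),(365,313),.045),'tt2':((329,424),(245,271),.04),'tt3':((514,427),(244,440),.04),'sun':((504,257),(489,406),.015),'sunfar':((504,201),(572,394),.015),
'yj':((293,246),(424,208),.072),'bj':((204,374),(287,179),.072),'tip':((523,287),(458,440),.005),'tail':((516,367),(333,444),.005)}
for k,(a,b,z) in pts.items(): print(k,g(T,*a,z),g(S,*b,z))
for n,d in(('T',T),('S',S)):
    P=cloud(d); X,Y,Z=P[...,0],P[...,1],P[...,2]
    print(n,'desk',np.nanmedian(Z[(abs(X-.55)<.1)&(abs(Y+.1)<.05)]).round(4))
    def st(k,x,y,r,z0,z1):
        m=(np.hypot(X-x,Y-y)<r)&(Z>z0)&(Z<z1); q=P[m]
        if len(q)<5: return print(k,len(q))
        lo,hi=np.percentile(q,1,0),np.percentile(q,99,0)
        (c,s,a)=cv2.minAreaRect(q[:,:2].astype(np.float32)*1000)
        print(k,len(q),'mid',((lo+hi)/2).round(4),'ext',(hi-lo).round(4),'rect',np.round(c),np.round(s),round(a,1))
    for k,p in pts.items():
        c=g(T,*p[0],p[2])
        if k[0]=='t' and k[1]=='t': st(k,c[0],c[1],.11,.035,.06)
        elif k[:3]=='sun': st(k,c[0],c[1],.05,.006,.03)
        elif k[1]=='j': st(k,c[0],c[1],.05,.06,.09)
    c=g(T,596,337,.0); 
    st('restall',c[0],c[1],.08,.003,.05); st('resttop',c[0],c[1],.08,.02,.05)
    c=g(T,226,297,0); print(c); st('devfoot',c[0],c[1],.05,.004,.012); st('devbody',c[0],c[1],.06,.05,.085);st('devhead',c[0],c[1],.07,.09,.14)
    c=g(T,519,327,0); st('tool',c[0],c[1],.1,.004,.02)
def crop(d,u,v,w=40): # 560-scale
    u,v=int(u*.7),int(v*.7); return cv2.resize(d["frame"][v-w:v+w,u-w:u+w],(390,290*390//290),interpolation=cv2.INTER_CUBIC)
im=np.vstack([np.hstack([crop(T,219,290,28),crop(S,368,180,28)]),np.hstack([crop(T,596,337,34),crop(S,400,550,34)])])
im=cv2.resize(im,(600,600)); cv2.imwrite("pics/c1.png",im)
E
```

```text
tt [0.5029 0.0052 0.045 ] [ 0.5051 -0.0086  0.045 ]
tt2 [0.3221 0.1464 0.04  ] [0.3281 0.1387 0.04  ]
tt3 [ 0.3174 -0.1895  0.04  ] [ 0.3235 -0.2002  0.04  ]
sun [ 0.6419 -0.1854  0.015 ] [ 0.643  -0.1929  0.015 ]
sunfar [ 0.7572 -0.1888  0.015 ] [ 0.7602 -0.1963  0.015 ]
yj [0.6468 0.2179 0.072 ] [0.6477 0.2124 0.072 ]
bj [0.4102 0.3676 0.072 ] [0.415  0.3666 0.072 ]
tip [ 0.5839 -0.2228  0.005 ] [ 0.59   -0.2303  0.005 ]
tail [ 0.4278 -0.2039  0.005 ] [ 0.4304 -0.2034  0.005 ]
T desk 0.0012
tt 2775 mid [0.5049 0.005  0.0465] ext [0.1498 0.1489 0.0094] rect [506.   6.] [157. 158.] 44.7
tt2 1463 mid [0.3258 0.1484 0.0382] ext [0.1145 0.1155 0.0062] rect [326. 149.] [122. 122.] 44.7
tt3 1355 mid [ 0.3203 -0.1912  0.038 ] ext [0.1167 0.1152 0.0059] rect [ 320. -191.] [122. 122.] 43.4
sun 355 mid [ 0.6444 -0.1835  0.0142] ext [0.0569 0.0557 0.0146] rect [ 644. -184.] [59. 64.] 51.9
sunfar 336 mid [ 0.7614 -0.1875  0.0141] ext [0.0568 0.0566 0.0146] rect [ 756. -187.] [70. 59.] 1.5
yj 411 mid [0.6454 0.2164 0.0701] ext [0.0574 0.0557 0.0162] rect [646. 217.] [59. 59.] 47.4
bj 472 mid [0.
[... 1326 characters left out ...]
.365  0.0682] ext [0.0564 0.0581 0.0152] rect [412. 365.] [58. 62.] 35.1
restall 2290 mid [ 0.4875 -0.3627  0.0169] ext [0.099  0.071  0.0272] rect [ 487. -348.] [124. 135.] 70.7
resttop 497 mid [ 0.4883 -0.3618  0.0259] ext [0.0973 0.0716 0.0112] rect [ 488. -361.] [91. 56.] 16.3
[0.563  0.3594 0.    ]
devfoot 128 mid [0.5683 0.3501 0.0079] ext [0.0573 0.0486 0.0076] rect [564. 356.] [58. 71.] 56.9
devbody 216 mid [0.5685 0.3437 0.0677] ext [0.0427 0.0354 0.0343] rect [568. 345.] [45. 45.] 85.2
devhead 197 mid [0.5671 0.356  0.1119] ext [0.0375 0.0429 0.0427] rect [567. 358.] [47. 40.] 86.5
tool 540 mid [ 0.5095 -0.2143  0.0087] ext [0.1584 0.0276 0.0087] rect [ 507. -215.] [161.  61.] 11.8
```

View pics/c1.png

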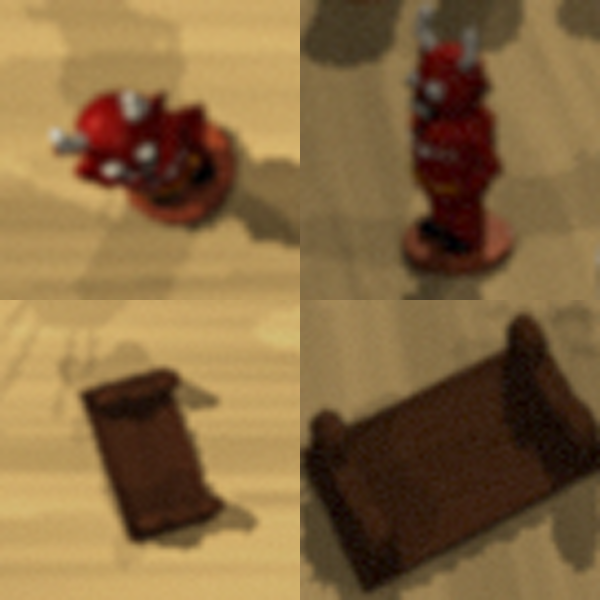

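The crops show the devil's horns at (68,140) and (133,104) in the top crop, so its face points down and right, a yaw of about +29°. The rest's long axis leans left going away, a yaw of about +16°. Heights and diameters match the given sizes. One close crop of the sun and turntable choice, then I move.

```bash
cat >> h.py <<'E'
from scipy.spatial.transform import Rotation as Ro
from bench import *
def q(a):
    "pointing down, fingers closing along world angle a (deg)"
    y=np.array([np.cos(np.radians(a)),np.sin(np.radians(a)),0]); z=np.array([0,0,-1.]); x=np.cross(y,z)
    r=Ro.from_matrix(np.stack([x,y,z],1)).as_quat(); return np.r_[r[3],r[:3]]
def best(p,a):
    "the half turn whose wrist angle is nearest"
    now=np.array(state()["joint_pos"]); c=[]
    for b in(a,a+180):
        j=inverse_kinematics(list(p),q(b))
        if j is not None: c.append((abs(np.array(j)-now).max(),b))
    return q(min(c)[1]) if c else None
def pick(p,a,h,lift=.2):
    o=best([p[0],p[1],lift],a); move_to([p[0],p[1],lift],o)
    move_l([p[0],p[1],h+.02],.2); move_l([p[0],p[1],h],.06); close()
    s=state(); print('grip',s["finger_gap"],s["finger_force"],s["time"])
def place(p,a,h,lift=.2):
    e=state()["ee_pos"]; move_l([e[0],e[1],lift],.2)
    Rc=Ro.from_quat(np.roll(state()["ee_rot"],-1)).as_matrix()
    move_to([p[0],p[1],lift],q(a)); move_l([p[0],p[1],h+.02],.2); move_l([p[0],p[1],h],.03)
    s=state(); print('down',s["ee_pos"],s["ft_force"],s["finger_gap"]); gripper_open(); hold(.2)
    move_l([p[0],p[1],lift],.2); print(state()["time"])
E
python3 - <<'E'
from h import *
T=dict(np.load("top0.npz"));S=dict(np.load("side0.npz"))
print('foot',ray(T,157.3,204.7,.008),ray(S,314.6,143.3,.008))
for z in(.125,):
    a,b=[ray(T,125+x/5.36,175+y/5.36,z) for x,y in((68,140),(133,104))]; print('hornsT',a,b,np.degrees(np.arctan2(*(b-a)[[1,0]])))
    a,b=[ray(S,229+x/5.36,98+y/5.36,z) for x,y in((425,20),(470,45))]; print('hornsS',a,b,np.degrees(np.arctan2(*(b-a)[[1,0]])))
print('palette',ray(T,280,136,.01),'pot',ray(T,415,166,.09))
for n,p,a,zs in(('sun',(.6445,-.1853),0,(.0105,.2)),('tt',(.505,.003),0,(.2,.057)),('dev',(.566,.356),29,(.063,.2)),('devt',(.645,.003),0,(.066,.2)),('jar',(.646,.2155),0,(.045,.2)),('jart',(.505,.143),0,(.045,.2)),('tool',(.506,-.215),82,(.0105,.15)),('toolr',(.488,-.3605),106,(.033,.15))):
    for b in(a,a+180): 
        print(n,b,[None if (j:=inverse_kinematics([*p,z],q(b))) is None else np.round(j,2).tolist() for z in zs])
cv2.imwrite("pics/c2.png",cv2.resize(T["frame"][120:270,240:400],(640,600),interpolation=cv2.INTER_CUBIC))
E
```

```text
foot [0.57058524 0.35986652 0.008     ] [0.72370405 0.30982366 0.008     ]
hornsT [0.55730268 0.371808   0.125     ] [0.57446854 0.34281384 0.125     ] -59.37253188808184
hornsS [0.70745715 0.33592905 0.125     ] [0.72256822 0.30568049 0.125     ] -63.45496385952399
palette [0.77228422 0.01923105 0.01      ] pot [ 0.66079969 -0.33615485  0.09      ]
sun 0 [[-0.33, 0.34, 1.34, -0.0, 1.46, -0.33], [-0.33, 0.28, 1.07, -0.0, 1.79, -0.33]]
sun 180 [None, None]
tt 0 [[-0.06, -0.17, 1.54, -0.0, 1.77, -0.06], [-0.06, -0.13, 1.76, -0.0, 1.51, -0.06]]
tt 180 [None, None]
dev 29 [[0.51, 0.3, 1.29, -0.0, 1.55, 0.0], [0.51, 0.28, 1.08, -0.0, 1.79, 0.0]]
dev 209 [None, None]
devt 0 [[-0.05, 0.24, 1.36, -0.0, 1.54, -0.05], [-0.05, 0.21, 1.15, -0.0, 1.78, -0.05]]
devt 180 [None, None]
jar 0 [[0.27, 0.35, 1.27, -0.0, 1.53, 0.27], [0.27, 0.31, 1.04, -0.0, 1.79, 0.27]]
jar 180 [None, None]
jart 0 [[0.21, -0.07, 1.72, -0.0, 1.49, 0.21], [0.21, -0.12, 1.49, -0.0, 1.77, 0.21]]
jart 180 [None, None]
tool 82 [[-0.46, 0.03, 1.69, -0.0, 1.42, -1.89], [-0.46, -0.05, 1.51, -0.0, 1.68, -1.89]]
tool 262 [[-0.46, 0.03, 1.69, -0.0, 1.42, 1.25], [-0.46, -0.05, 1.51, -0.0, 1.68, 1.25]]
toolr 106 [[-0.69, 0.16, 1.51, -0.0, 1.47, -2.54], [-0.69, 0.11, 1.36, -0.0, 1.68, -2.54]]
toolr 286 [[-0.69, 0.16, 1.51, -0.0, 1.47, 0.6], [-0.69, 0.11, 1.36, -0.0, 1.68, 0.6]]
```

View pics/c2.png

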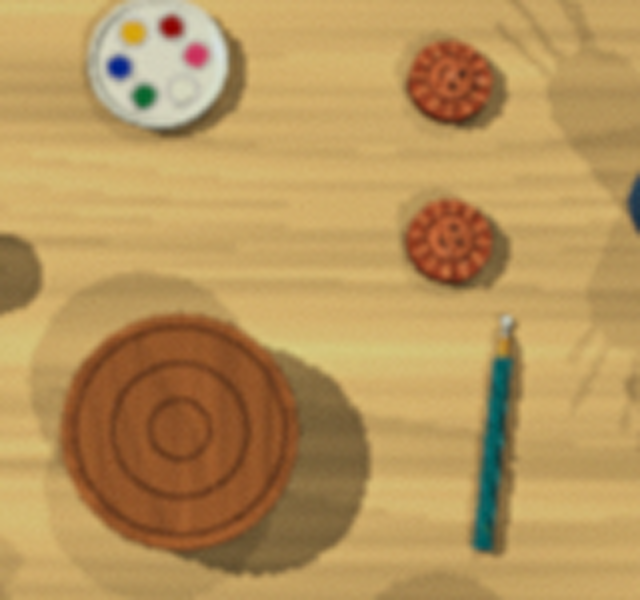

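The crop shows the big turntable at (180,430), the nearer sun at (450,240) and the tool running from tail (483,548) to tip (507,323). I take the sun at (450,240), since it is nearest the base.

Run:
```python
from h import *
pick((.6445,-.1853),0,.0105)
place((.505,.003),0,.0565)
```

```text
grip 0.058188289560921314 30.00004917383194 5.2417
down [0.50505676 0.00298155 0.05657744] [-0.41089987  0.15206138 -0.08136183] 0.05855067657471318
10.575
```

Run:
```python
from h import *
pick((.567,.357),30,.063,.23)
place((.645,.003),0,.0638,.23)
pick((.646,.2155),0,.045)
place((.505,.143),0,.0457)
d=get_image("top"); np.savez("top1.npz",**d); cv2.imwrite("pics/t1.png",cv2.resize(d["frame"],(800,600)))
e=get_image("side"); np.savez("side1.npz",**e); cv2.imwrite("pics/s1.png",cv2.resize(e["frame"],(800,600)))
```

```text
grip 0.04417045121781145 29.9978912562608 14.0417
down [0.64501437 0.0030108  0.06375906] [ 0.08568659 -0.63080658 -2.90591025] 0.04477607234432798
20.0917
grip 0.05959588901009828 30.000257045030594 22.8167
down [0.50502056 0.14300085 0.04563897] [-0.18764348 -0.76838819 -2.66905243] 0.059976884696042454
27.8167
```

View pics/s1.png

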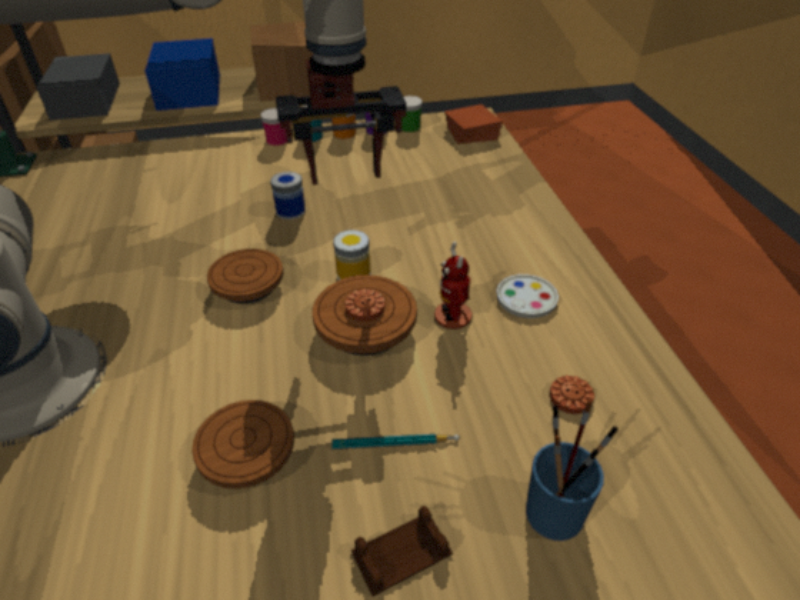

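The sun is on the turntable at (365,304), the devil is upright at (453,315) facing left toward the disc, and the jar is upright at (352,255). The tool is next.

Run:
```python
from h import *
p=(.506,-.215);o=q(262)
move_to([*p,.17],o); move_l([*p,.03],.2); move_l([*p,.0105],.06); close()
s=state(); print(s["finger_gap"],s["time"])
move_l([*p,.12],.2)
e=get_image("top"); np.savez("top2.npz",**e)
r=(.488,-.3605); move_to([*r,.12],q(286))
d=get_image("top"); f=get_image("side")
c=lambda d,x,y:cv2.resize(d["frame"][y-50:y+50,x-65:x+65],(780,600),interpolation=cv2.INTER_CUBIC)
im=np.vstack([cv2.resize(c(d,417,236),(390,300)),cv2.resize(c(f,280,360),(390,300))])
cv2.imwrite("pics/g.png",im)
```

```text
0.009730691697140616 31.7667
```

View pics/g.png

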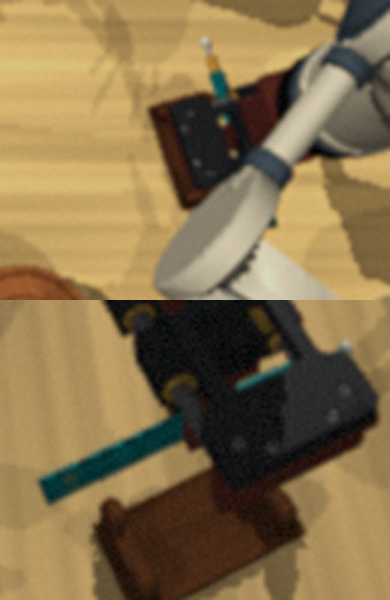

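The tool is held level and parallel to the rest, with its tip (side crop 345,347) away from the robot and its tail at (45,490). I'll check where its middle is before lowering.

Run:
```python
from h import *
S=dict(np.load("side0.npz"));T=dict(np.load("top0.npz"))
a=ray(S,215+347/3,310+46/3,.1145);b=ray(S,215+45/3,310+190/3,.1145);L=np.linalg.norm(a-b)
print(a,b,L,np.degrees(np.arctan2(*(a-b)[[1,0]])),'origin',b+(a-b)*80/165)
a=ray(T,352+206/3,186+40/3,.1145); print('tipT',a, a-.085*np.array([np.cos(np.radians(16)),np.sin(np.radians(16)),0]))
print(state()["ee_pos"])
```

```text
[ 0.56918457 -0.3367431   0.1145    ] [ 0.41412941 -0.38109906  0.1145    ] 0.1612747878619716 15.96400955077458 origin [ 0.48930767 -0.35959314  0.1145    ]
tipT [ 0.56636754 -0.33680071  0.1145    ] [ 0.4846603  -0.36022989  0.1145    ]
[ 0.48829355 -0.35894923  0.11932244]
```

Run:
```python
from h import *
r=(.488,-.3605)
move_l([*r,.06],.15); move_l([*r,.033],.03)
s=state(); print(s["ee_pos"],s["ft_force"])
gripper_open(); hold(.2); move_l([*r,.2],.15)
j=list(state()["joint_pos"]); movej([1.191,.091,1.231,0,1.82,-.057]); print(state()["time"])
T=get_image("top");S=get_image("side"); np.savez("top3.npz",**T); np.savez("side3.npz",**S)
cv2.imwrite("pics/T3.png",cv2.resize(T["frame"][110:290,210:450],(800,600),interpolation=cv2.INTER_CUBIC))
cv2.imwrite("pics/S3.png",cv2.resize(S["frame"][150:420,200:440],(533,600),interpolation=cv2.INTER_CUBIC))
```

```text
[ 0.48811425 -0.36058842  0.03319443] [ 0.36618039 -0.35591827  0.33569419]
41.0167
```

View pics/T3.png

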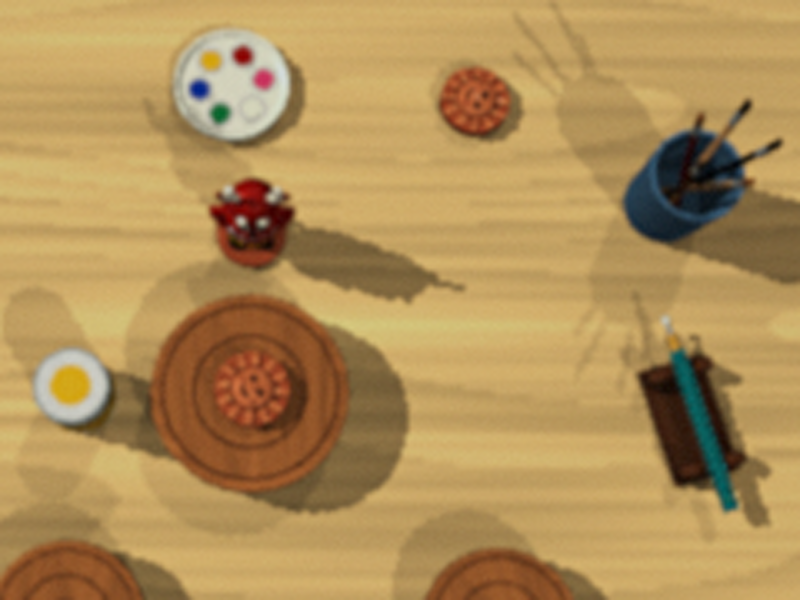

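View pics/S3.png

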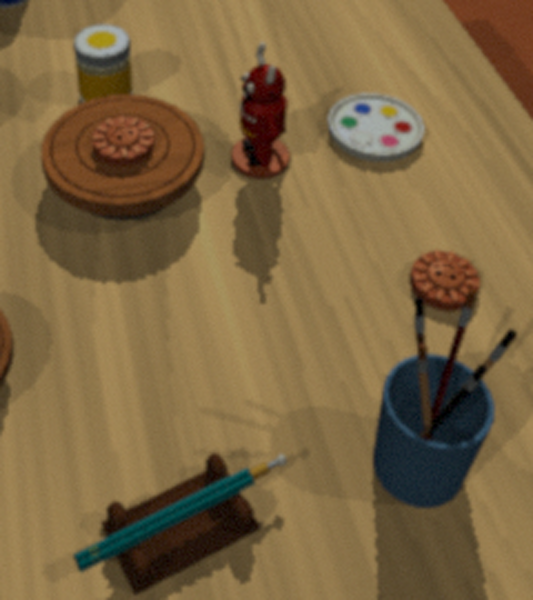

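The top view shows the devil facing the disc, with the sun and jar in place. The tool lies across the rest at (685,365) to (713,480), slightly right of centre. I'll check numerically whether it is seated in both notches.

Run:
```python
from h import *
for n in("top","side"):
    d=dict(np.load(n+"3.npz"));d0=dict(np.load(n+"0.npz"));P=cloud(d);P0=cloud(d0)
    c,s=np.cos(np.radians(16)),np.sin(np.radians(16)); 
    def loc(P): return np.stack([(P[...,0]-.488)*c+(P[...,1]+.3605)*s,-(P[...,0]-.488)*s+(P[...,1]+.3605)*c,P[...,2]],-1)
    L=loc(P);L0=loc(P0)
    f=d["frame"].astype(int); teal=(f[...,1]-f[...,2]>25)&(abs(L[...,0])<.1)&(abs(L[...,1])<.05)
    for lo,hi in((-.09,-.05),(-.05,-.02),(-.02,.02),(.02,.05)):
        m=teal&(L[...,0]>lo)&(L[...,0]<hi); print(n,'tool',lo,m.sum(),np.nanmedian(L[m],0).round(4))
    print(n,'x ext teal',np.nanpercentile(L[teal][:,0],[1,99]))
    for s_ in(-.04,.04):
        m=(abs(L0[...,0]-s_)<.012)&(abs(L0[...,1])<.04)&(L0[...,2]>.015); q_=L0[m]
        print('crosspiece',s_,np.percentile(q_[:,1],[2,98]).round(4))
        for b in np.arange(-.03,.03,.006):
            k=q_[(q_[:,1]>=b)&(q_[:,1]<b+.006)]; print(round(b+.003,3),k[:,2].max().round(3) if len(k) else None,end='; ')
        print()
    X,Y,Z=np.moveaxis(P,-1,0)
    for k,x,y,r,z0,z1 in(('tt',.505,.003,.1,.035,.049),('sun',.505,.003,.05,.052,.07),('jar',.505,.143,.05,.06,.09),('devhead',.645,.003,.06,.09,.14),('devfoot',.645,.003,.04,.004,.012)):
        m=(np.hypot(X-x,Y-y)<r)&(Z>z0)&(Z<z1); lo,hi=np.percentile(P[m],[1,99],axis=0); print(k,((lo+hi)/2).round(4),(hi-lo).round(4))
```

```text
top tool -0.09 44 [-0.0626  0.0038  0.0316]
top tool -0.05 59 [-0.0345  0.0031  0.0324]
top tool -0.02 77 [0.0004 0.0025 0.0319]
top tool 0.02 57 [0.0347 0.0033 0.0315]
top x ext teal [-0.07539116  0.05246211]
crosspiece -0.04 [-0.022   0.0292]
-0.027 0.027; -0.021 0.031; -0.015 0.032; -0.009 0.03; -0.003 0.025; 0.003 0.026; 0.009 0.026; 0.015 0.03; 0.021 0.033; 0.027 0.032; 
crosspiece 0.04 [-0.0229  0.0297]
-0.027 0.024; -0.021 0.031; -0.015 0.032; -0.009 0.03; -0.003 0.025; 0.003 0.023; 0.009 0.026; 0.015 0.032; 0.021 0.035; 0.027 0.033; 
tt [0.505  0.005  0.0454] [0.1502 0.1493 0.0071]
sun [0.5054 0.0037 0.0601] [0.0574 0.0554 0.0139]
jar [0.5055 0.1449 0.0722] [0.0573 0.056  0.0111]
devhead [0.6429 0.0034 0.1156] [0.037  0.051  0.0418]
devfoot [0.6315 0.001  0.0079] [0.0442 0.0638 0.0076]
side tool -0.09 135 [-0.0625 -0.0018  0.0318]
side tool -0.05 167 [-0.0359 -0.0022  0.0318]
side tool -0.02 206 [-0.0002 -0.0022  0.0317]
side tool 0.02 151 [ 0.0344 -0.0022  0.0318]
side x ext teal [-0.07619839  0.05353224]
crosspiece -0.04 [-0.0275  0.0247]
-0.027 0.03; -0.021 0.032; -0.015 0.031; -0.009 0.028; -0.003 0.024; 0.003 0.025; 0.009 0.027; 0.015 0.031; 0.021 0.031; 0.027 0.03; 
crosspiece 0.04 [-0.0276  0.0245]
-0.027 0.03; -0.021 0.032; -0.015 0.031; -0.009 0.027; -0.003 0.023; 0.003 0.025; 0.009 0.028; 0.015 0.031; 0.021 0.031; 0.027 0.03; 
tt [0.5054 0.0008 0.0424] [0.1497 0.1512 0.0118]
sun [0.5062 0.001  0.0587] [0.0553 0.057  0.0125]
jar [0.5066 0.1422 0.0677] [0.057  0.0585 0.0147]
devhead [ 0.6439 -0.0016  0.1129] [0.0388 0.046  0.043 ]
devfoot [ 0.6462 -0.0015  0.0075] [0.0567 0.0531 0.0064]
```

The tool's top is at 32 mm along its whole length, so its axis is at 27 mm and it is seated in both notches, centred. The sun, devil and jar are all within tolerance. Handing in.

```bash
python3 -c "
from bench import *
print(job_done())"
```

```text
the job is handed in; nothing more can be done
None
```

The job is handed in, with no verdict shown: by my last camera measurements the sun, devil, yellow jar and dotting tool were all in place within tolerance, at about 41 s of the 109 s allowed.

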